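# Draw up the cam lock of a flat-pack packing tray

## Robot

A 6-joint arm with a two-finger parallel gripper is mounted at the origin on the work surface. World frame = base frame: x ahead of the robot, y to its left, z up, the work surface at z = 0. Lengths are in m, angles in rad, forces in N, time in s.
With the tool pointing down it reaches from about 0.325 to 0.9 m from the base axis. Payload 6.1 kg.
Tool frame: the origin (TCP) lies between the finger pads; the fingertips stand manip.tip_extent ahead of it and the grasp point (between the pads) lies 11 mm behind it (manip.tip_extent is the distance from the TCP to the fingertips, in m); z points along the fingers, x is the direction in which the jaws open and shut, and the axes are right-handed (so a half turn about z gives the same grasp; the last joint's range is limited). The gripper opens to 87 mm and grips with 3 to 60 N. Pads are 19 mm wide; open, the fingers measure 117 mm over their backs; the gripper's body (75 mm by 190 mm) begins 51 mm behind the grasp point.
Start: joints at [-1.259, 0.22, 1.526, -0, 1.395, -0.126], TCP at [0.265, -0.566, 0.231] pointing down, gripper open.
Joint ranges: [-2.98, 2.98], [-0.91, 2.08], [0.09, 2.57], [-1.24, 4.39], [0.2, 2.65], [-2.68, 2.68]. Speed limits (rad/s): [2.57, 2.57, 3.01, 3.14, 3.14, 3.14].

## Interface

Orientations are given as a unit quaternion [w, x, y, z].
In Python, from cell import manip, snapshot gives the robot as it stands. The module is installed in compiled form; this text tells all that it offers.
- The arm moves only by the tool jog_arm, never from a script. Its argument "steps" is a list that holds one entry, the list of rows, each a list of 5 numbers: the shift along the tool's x, y, z in mm, then the turn about the tool's z in degrees, then the closure in counts, from 0 (fully open) to 255 (shut). A call has 1 to 20 rows; each row is the pose to reach, as a shift and turn from the pose commanded when the call began, along the tool's axes at that moment; what a row does not reach only later rows make up. A row lasts 1/12 s, in which the tool goes at most 41.7 mm and 7.16 degrees, less where a joint would pass 70% of its speed; a pose out of reach is approached as far as the arm can. A call with a gripper value outside its range is refused whole. The fingers move at their own pace and stop on an object; "force" is the grip in N (left out, the last holds). Time passes only in rows, so rows that repeat a pose let the fingers close. It gives the time, the measured TCP pose, the force and the opening at its end, in the units of the state.
- manip.get_state(): the state, without advancing time (a new reading comes with each control period).
- snapshot(name): name is "scene" or "top" or "wrist"; returns a dict with "pixels" (480x640x3 uint8, red, green, blue), "K" (3x3 intrinsics, pixels), "view" (4x4, takes a point from world to camera coordinates). Camera axes: x right, y down, z forward; pixel columns grow to the right and rows downward; lengths in m; the calibration is good to about 2 mm. A picture is of the moment at which its call begins. There is no depth.
- manip.hand_in(): hands the job in, once; it reports no verdict.
The state is a dict: "clock": time; "joint_positions": joint angles; "joint_vel": joint speeds; "tau": joint torques, N m; "ee_pos": TCP position; "eef_rot": TCP orientation; "ft_force": force on the tool from outside, world axes, zero at the start; "torque": the same for the moment, N m; "opening": opening from 0.0 (shut) to 1.0 (fully open).
Only numpy, scipy, OpenCV 4.12 (cv2) and the standard library are available. Lean on these libraries where they do the work, as an engineer would, in place of code of your own. Each camera call takes 0.05 s, during which the arm holds its last target. There are 200 camera calls.

## Task

Push the tray's loose end panel in along its dowels until it rests on the rubber buffers, then take the screwdriver from its block, feel it gently into the slot of the cam disc without bearing down on the disc's face, and turn the cam clockwise, without forcing it, until it has drawn the panel fully home against the board and holds it there. Stand the screwdriver back in its block, let go, and leave the tape dispenser, the bottle and the parcel alone.

Things in the scene. Friction and masses are not known exactly. Their poses are not given: they have to be found in the camera images.
- cam_axis (a point): centre of the top face of the steel cam disc (37 mm across), flush with the top of the base board; the disc turns about the upright axis through it, 34 mm in from the board's edge that faces the end panel. The frame is fixed to the board (it does not turn with the disc): x is level and points away from the end panel, z up
- slot_floor (a point): point on the cam's axis at the floor of its one straight slot (20 mm long, 4.8 mm wide, 6.4 mm at its mouth, 6 mm deep); fixed axes as cam_axis. At the start the slot's direction lies anywhere from 0.1 rad clockwise to 0.8 rad anticlockwise (seen from above) of this x: it is not measured, it must be seen or felt. The idle disc turns stiffly (0.04 N m): a blade sliding lightly over its face hardly drags it
- bolt_hole (a point): hole in the board's edge where the panel's bolt enters, 15 mm above the bench; axes as cam_axis. With the gap below 5 mm, turning the cam clockwise seen from above catches the bolt head and draws the panel in with rising torque (up to about 0.15 N m). The panel is home when the slot is about 1.1 rad clockwise of the fixed x; the disc meets a hard stop at 1.4 rad and stays where it is left
- panel_face (a point): centre of the outer face of the plywood end panel (16 mm thick, 200 mm wide, upright, top 70 mm above the bench), 35 mm above the bench. Axes as cam_axis: x points level into the panel, the way to push it. It slides only along x, on two dowels and a bolt that already sit in the board's edge; sliding takes about 0.8 N
- end_panel (a joint): gap in m between the panel's inner face and the board's edge: 0 is fully home, 0.016 to 0.026 at the start. At 0.004 the panel meets two rubber buffers on the board's edge (together 0.8 N per mm), which push it back out to about 0.003 to 0.004 if it is let go before the cam holds it
- driver_mid (a point): middle of the screwdriver's black handle: an upright block 75 mm high, 30 mm along this point's x and 24 mm along its y (grip it across y); z points up from blade to handle. The handle begins 55 mm above the tip. It weighs about 90 g and stands at the start in the hole of its block, the handle's underside resting on the block
- driver_tip (a point): middle of the end of the screwdriver's blade, 92.5 mm below driver_mid, same axes. The flat blade is 16 mm wide along x, 2.4 mm thick along y, 13 mm long; above it a round shank 8 mm across reaches up to the handle
- block_hole (a point): centre of the mouth of the round upright hole, 21 mm across and going right through, in the top of the fixed wooden screwdriver block (75 x 75 mm, 62 mm high). The screwdriver stands in this hole
- base_board: the plywood base board of the tray, 140 mm (x) x 200 mm (y), 30 mm thick, fixed flat on the bench, with the panel and cam mounted on it; origin at the centre of its underside, axes as cam_axis. Beside the slot, pressing on the soft cam face with over 20 N mars it; over 60 N between screwdriver and tray ruins the slot; do not push the tray by hand with over 40 N
- tape_dispenser: bystander: red desk tape dispenser, 150 x 50 x 77 mm, origin under its centre; it and the screwdriver block may be on either side of the tray
- water_bottle: bystander: clear water bottle 60 mm across, 190 mm high, origin under its centre
- parcel: bystander: black wrapped parcel 120 x 90 x 45 mm, origin under its centre
Not all that is in view belongs to the job. Of the things that look like the part that bears block_hole, the smallest one is meant.

How it is judged:
By the outcome, as a careful person would: the job done as asked, in the order asked, and still so for the second after the job is handed in, with the robot touching nothing.
It also fails if it takes over 72 s, if anything falls off the work surface, if the arm or the gripper's body presses on something with over 40 N, if the wrist force passes 120 N, or if a joint passes its speed limit or range.

## Working session

There is one attempt and no reset: what is moved stays moved. The work goes in short steps, Python scripts to look and compute and a tool call to move; the robot and the scene stay as the last step left them, time stands still between calls to the robot, and variables do not carry over. Pictures are saved under pics/ and viewed, about 8 in all and at most 12, crops included, and the job is handed in when it is done.

Besides the shell and the picture viewer there is one more tool, called after "Call:" by a JSON object that holds its "method" and its "body", one argument or row to a line. jog_arm: Moves the arm, as the interface text tells. Its arguments: {"type":"object","properties":{"steps":{"type":"array","items":{"type":"array","items":{"type":"array","items":{"type":"number"}}}},"force":{"type":"number"}},"required":["steps"]}

```bash
mkdir -p pics
cat > h.py <<'E'
import numpy as np, cv2
from cell import manip, snapshot
def snap(n,f):
    s=snapshot(n); np.savez('pics/'+f+'.npz',**{k:np.array(s[k]) for k in('pixels','K','view')})
    cv2.imwrite('pics/'+f+'.png',cv2.cvtColor(s['pixels'],cv2.COLOR_RGB2BGR)); return s
def load(f): return dict(np.load('pics/'+f+'.npz'))
def plane(s,u,v,z):
    V=np.array(s['view']);R=V[:3,:3];c=-R.T@V[:3,3]
    d=R.T@np.linalg.inv(s['K'])@[u,v,1]; return c+d*(z-c[2])/d[2]
def proj(s,p):
    V=np.array(s['view']);q=np.array(s['K'])@(V[:3,:3]@np.array(p)+V[:3,3]); return q[:2]/q[2]
E
python3 - <<'E'
from h import *
a=snap('top','top0');b=snap('scene','scene0')
print(manip.tip_extent, manip.get_state())
for s in(a,b):
    V=np.array(s['view']);print(s['K'],-V[:3,:3].T@V[:3,3],V[:3,:3])
E
```

```text
0.008 {'clock': 0.1, 'joint_positions': array([-1.25907644e+00,  2.21163276e-01,  1.52750065e+00,  8.31146197e-06,
        1.39469496e+00, -1.26087766e-01]), 'joint_vel': array([ 3.23114157e-04, -2.48945472e-03, -3.27942608e-03, -8.99806731e-05,
        1.28849409e-03,  1.16141476e-03]), 'tau': array([ 2.70177798e-04, -4.95945239e+01, -3.88519120e+01,  7.02473824e-02,
        5.15759492e-02, -3.47102332e-05]), 'ee_pos': array([ 0.264809  , -0.56552549,  0.22953463]), 'eef_rot': array([-5.67041185e-04,  8.43786843e-01, -5.36677727e-01, -6.77033753e-04]), 'ft_force': array([-0.08827581,  0.18840557, -0.08844919]), 'torque': array([0.02425024, 0.04750086, 0.02593339]), 'opening': 1.0008436879556326}
[[468.21140345   0.         323.81046729]
 [  0.         468.21140345 229.77781409]
 [  0.           0.           1.        ]] [ 0.36624119 -0.07129981  1.05572825] [[ 1.11410604e-02 -9.99936376e-01  1.76630864e-03]
 [-9.76018574e-01 -1.12585865e-02 -2.17395924e-01]
 [ 2.17401979e-01  6.98071089e-04 -9.76081909e-01]]
[[452.22073439   0.         313.50918994]
 [  0.         452.22073439 244.50225138]
 [  0.           0.           1.        ]] [ 1.24083807 -0.48077282  0.67050705] [[ 0.53649002  0.84370824  0.01829926]
 [ 0.51538917 -0.31039677 -0.79876645]
 [-0.66824581  0.43796147 -0.60136286]]
```

View pics/top0.png

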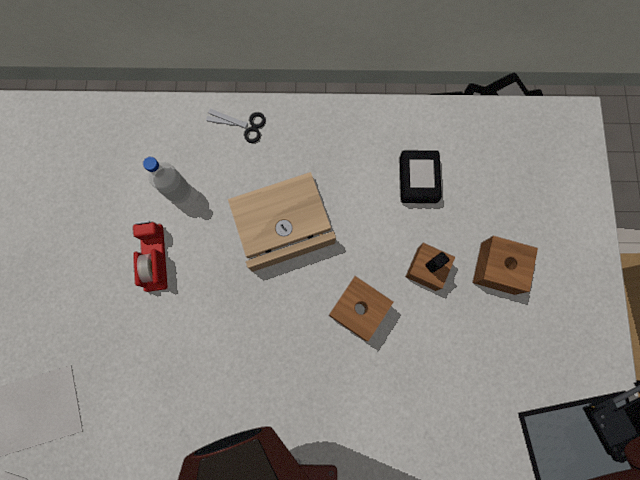

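View pics/scene0.png

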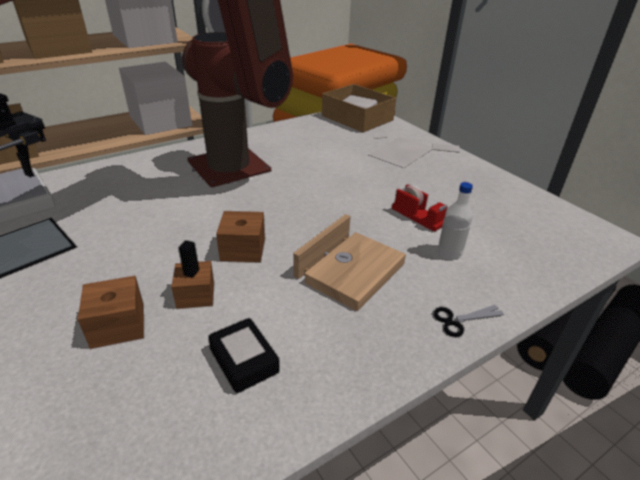

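Top view: tray at about (283,222), cam disc at (284,228), panel on the robot's side near (290,252), and screwdriver with handle top at about (440,260) in the smallest block at (430,268). Next, an enlarged crop for edges.

Run:
```python
from h import *
im=cv2.imread('pics/top0.png')
a=cv2.resize(im[165:275,220:345],None,fx=5,fy=5,interpolation=cv2.INTER_CUBIC)[:,:]
b=cv2.resize(im[235:297,400:462],None,fx=5,fy=5,interpolation=cv2.INTER_CUBIC)
c=np.zeros((550,625,3),np.uint8);c[:a.shape[0],:a.shape[1]]=a
cv2.imwrite('pics/c1.png',np.hstack([a]))
cv2.imwrite('pics/c2.png',b)
s=load('top0')
g=cv2.cvtColor(im,cv2.COLOR_BGR2HSV)
m=((g[...,1]<40)&(g[...,2]>60)).astype(np.uint8); m2=np.zeros_like(m); m2[215:242,270:300]=m[215:242,270:300]
cs,_=cv2.findContours(m2,cv2.RETR_EXTERNAL,cv2.CHAIN_APPROX_NONE);k=max(cs,key=cv2.contourArea)
e=cv2.fitEllipse(k);print(e,plane(s,*e[0],.03))
# black handle
d=(im.max(2)<50).astype(np.uint8);d2=np.zeros_like(d);d2[240:290,405:460]=d[240:290,405:460]
ys,xs=np.nonzero(d2);print(xs.min(),xs.max(),ys.min(),ys.max(),cv2.minAreaRect(np.c_[xs,ys].astype(np.float32)))
# wood block
w=((g[...,1]>90)&(g[...,2]>50)).astype(np.uint8)
n,l,st,ce=cv2.connectedComponentsWithStats(w)
for i in range(1,n):
    if st[i,4]>150: print(st[i],ce[i])
```

```text
((283.4563293457031, 227.6946258544922), (15.536081314086914, 15.796624183654785), 79.48471069335938) [0.59844911 0.02012861 0.03      ]
407 448 252 289 ((432.8363952636719, 275.0193786621094), (28.305986404418945, 44.431983947753906), 54.63753890991211)
[143 157  16  15 167] [150.32934132 163.79640719]
[ 133  222   35   70 1593] [151.41619586 254.91399874]
[ 473  236   65   59 2686] [505.28406552 264.73901713]
[248 238  87  33 360] [292.40833333 254.56388889]
[ 406  243   49   47 1108] [428.80595668 266.91064982]
[ 621  254   19  127 1426] [632.90112202 301.72510519]
[ 330  276   63   65 2123] [360.95902025 308.57560057]
[190 435  68  25 151] [221.56953642 449.29139073]
```

View pics/c1.png

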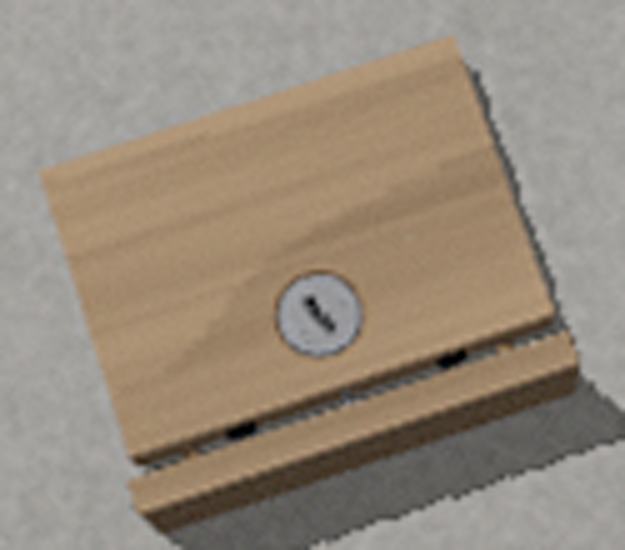

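View pics/c2.png

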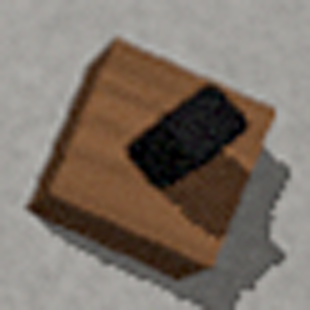

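Crop 1: board-top corners at about (42,172), (457,38), (552,317) and (133,460); slot centre at (319,314), its direction running from upper left to lower right. Crop 2: the handle's top face lies at about (210,85), (245,125), (165,187), (128,152).

```bash
cat >> h.py <<'E'
from scipy.spatial.transform import Rotation as Ro
def tool(st=None):
    st=st or manip.get_state(); q=np.array(st['eef_rot']); return np.array(st['ee_pos']),Ro.from_quat(q[[1,2,3,0]]).as_matrix()
def rel(p,yaw=None):
    "mm shift in tool axes to TCP target p; turn in deg so that tool x heads to yaw(deg, mod 180)"
    e,R=tool(); d=R.T@(np.array(p)-e)*1000
    y=np.degrees(np.arctan2(R[1,0],R[0,0]));t=None
    if yaw is not None: t=-((yaw-y+90)%180-90)
    return d.round(1),round(y,2),t
E
python3 - <<'E'
from h import *
s=load('top0')
A=lambda x,y,z:plane(s,220+(x-2)/5,165+(y-2)/5,z)
tl,tr,br,bl=[A(*p,.03) for p in((42,172),(457,38),(552,317),(133,460))]
print(tl,tr,br,bl,[np.linalg.norm(a-b) for a,b in((tl,tr),(tr,br),(br,bl),(bl,tl))])
for a,b in((br,tr),(bl,tl),(br,bl),(tr,tl)): print(np.degrees(np.arctan2(*(b-a)[[1,0]])))
print('slot',A(319,314,.03),[A(*p,.03) for p in((306,297),(333,331))])
po=[A(*p,.07) for p in((148,515),(578,372),(130,487),(570,338))];print('panel top outer/inner',po)
B=lambda x,y,z:plane(s,400+(x-2)/5,235+(y-2)/5,z)
h=[B(*p,.137) for p in((210,85),(245,125),(165,187),(128,152))];print('handle',h,np.mean(h,0))
k=[B(*p,.062) for p in((117,38),(275,105),(213,265),(50,192))];print('block',k,np.mean(k,0))
print(tool())
E
```

```text
[0.66397562 0.1483715  0.03      ] [ 0.73046805 -0.03949144  0.03      ] [ 0.59895247 -0.08442375  0.03      ] [0.53184108 0.10068937 0.03      ] [np.float64(0.19928302868819647), np.float64(0.13897934891234134), np.float64(0.19690303805982), np.float64(0.14047463068534405)]
18.862738586027657
19.842507345962996
109.92773893726076
109.49096893599159
slot [0.59912626 0.02027541 0.03      ] [array([0.60690367, 0.02635934, 0.03      ]), array([0.59137901, 0.01376251, 0.03      ])]
panel top outer/inner [array([0.50189691, 0.08651848, 0.07      ]), array([ 0.56578453, -0.09527911,  0.07      ]), array([0.5137732 , 0.09470898, 0.07      ]), array([ 0.58068885, -0.09174453,  0.07      ])]
handle [array([ 0.52907388, -0.30558739,  0.137     ]), array([ 0.51313714, -0.31877365,  0.137     ]), array([ 0.48806643, -0.28605994,  0.137     ]), array([ 0.50181251, -0.2719659 ,  0.137     ])] [ 0.50802249 -0.29559672  0.137     ]
block [array([ 0.56252873, -0.28537428,  0.062     ]), array([ 0.53396524, -0.35228253,  0.062     ]), array([ 0.46505542, -0.32261686,  0.062     ]), array([ 0.49531236, -0.25447078,  0.062     ])] [ 0.51421544 -0.30368611  0.062     ]
(array([ 0.264809  , -0.56552549,  0.22953463]), array([[ 4.23953117e-01, -9.05683979e-01, -5.33907598e-04],
       [-9.05682443e-01, -4.23953391e-01,  1.68362166e-03],
       [-1.75118110e-03, -2.30225911e-04, -9.99998440e-01]]))
```

Run:
```python
from h import *
u=np.array([np.cos(np.radians(19.6)),np.sin(np.radians(19.6)),0])
print(rel(np.array([.532,-.0043,.23])-.045*u,109.6),np.array([.532,-.0043,.23])-.045*u)
s=load('top0');print([plane(s,*p,.08) for p in((355,277),(392,303),(330,313),(371,341))])
```

```text
(array([-3.993e+02, -4.351e+02,  3.000e-01]), np.float64(-64.92), np.float64(5.484458233232999)) [ 0.48960741 -0.01939532  0.23      ]
[array([ 0.48328894, -0.13685818,  0.08      ]), array([ 0.43038766, -0.21303881,  0.08      ]), array([ 0.40861566, -0.08526385,  0.08      ]), array([ 0.35358779, -0.16887473,  0.08      ])]
```

Call:
{"method": "jog_arm", "body": {
  "steps": [
    [[-399,-435,0,5.5,255],[-399,-435,0,5.5,255],[-399,-435,0,5.5,255],[-399,-435,0,5.5,255],[-399,-435,0,5.5,255],[-399,-435,0,5.5,255],[-399,-435,0,5.5,255],[-399,-435,0,5.5,255],[-399,-435,0,5.5,255],[-399,-435,0,5.5,255],[-399,-435,0,5.5,255],[-399,-435,0,5.5,255],[-399,-435,0,5.5,255],[-399,-435,0,5.5,255],[-399,-435,0,5.5,255],[-399,-435,0,5.5,255],[-399,-435,0,5.5,255],[-399,-435,0,5.5,255],[-399,-435,0,5.5,255]]
  ],
  "force": 20
}}

```text
clock: 1.68
ee_pos: [0.4893, -0.0218, 0.2304]
eef_rot: [0.0, 0.816, -0.577, -0.0]
ft_force: [-0.3, 0.0, -0.2]
opening: 0.004
```

Call:
{"method": "jog_arm", "body": {
  "steps": [
    [[0,0,40,0,255],[0,0,80,0,255],[0,0,120,0,255],[0,0,160,0,255],[0,0,185,0,255],[0,0,185,0,255],[0,-12,185,0,255],[0,-24,185,0,255],[0,-28,185,0,255],[0,-30,185,0,255],[0,-30,185,0,255]]
  ]
}}

```text
clock: 2.6
ee_pos: [0.5189, -0.0109, 0.0469]
eef_rot: [-0.0, 0.817, -0.577, 0.001]
ft_force: [0.3, 0.5, -0.8]
opening: 0.005
```

Call:
{"method": "jog_arm", "body": {
  "steps": [
    [[0,-2,0,0,255],[0,-4,0,0,255],[0,-6,0,0,255],[0,-8,0,0,255],[0,-8,0,0,255],[0,-8,0,0,255]]
  ]
}}

```text
clock: 3.1
ee_pos: [0.5256, -0.0074, 0.0455]
eef_rot: [0.0, 0.817, -0.576, -0.0]
ft_force: [-1.0, -0.3, 0.7]
opening: 0.004
```

Call:
{"method": "jog_arm", "body": {
  "steps": [
    [[0,-2,0,0,255],[0,-4,0,0,255],[0,-6,0,0,255],[0,-8,0,0,255],[0,-8,0,0,255],[0,-8,0,0,255]]
  ]
}}

```text
clock: 3.6
ee_pos: [0.5334, -0.0048, 0.0456]
eef_rot: [-0.0, 0.817, -0.577, 0.0]
ft_force: [-0.1, 0.5, -0.4]
opening: 0.003
```

Call:
{"method": "jog_arm", "body": {
  "steps": [
    [[0,-1,0,0,255],[0,-2,0,0,255],[0,-3,0,0,255],[0,-3,0,0,255],[0,-3,0,0,255]]
  ]
}}

```text
clock: 4.02
ee_pos: [0.5362, -0.0038, 0.0456]
eef_rot: [-0.0, 0.817, -0.577, 0.0]
ft_force: [0.6, -0.2, 0.2]
opening: 0.002
```

Call:
{"method": "jog_arm", "body": {
  "steps": [
    [[0,-1,0,0,255],[0,-2,0,0,255],[0,-3,0,0,255],[0,-3,0,0,255],[0,-3,0,0,255]]
  ]
}}

```text
clock: 4.43
ee_pos: [0.539, -0.0028, 0.0456]
eef_rot: [-0.0, 0.817, -0.577, 0.0]
ft_force: [0.1, 0.2, 0.2]
opening: 0.005
```

Run:
```python
from h import *
a=snap('top','top1');im=cv2.imread('pics/top1.png')
cv2.imwrite('pics/c3.png',cv2.resize(im[165:275,220:345],None,fx=5,fy=5,interpolation=cv2.INTER_CUBIC))
```

```text
(no output)
```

View pics/c3.png

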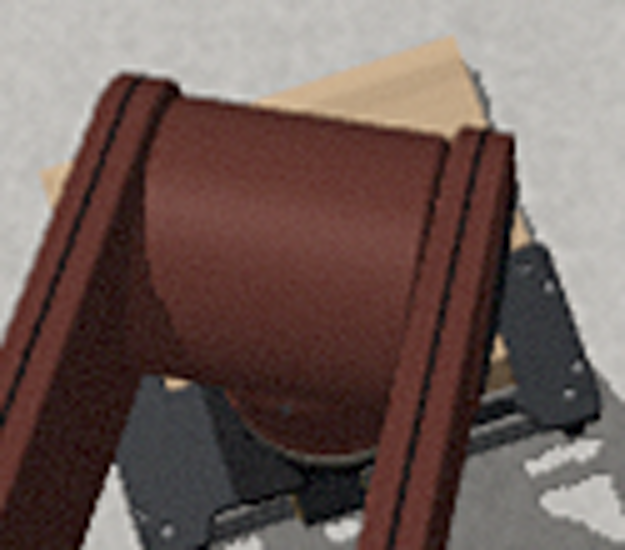

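The arm hides the panel here; I'll keep pushing gently, going by force.

Call:
{"method": "jog_arm", "body": {
  "steps": [
    [[0,-1,0,0,255],[0,-2,0,0,255],[0,-2,0,0,255],[0,-2,0,0,255]]
  ]
}}

```text
clock: 4.82
ee_pos: [0.5406, -0.0022, 0.0455]
eef_rot: [0.0, 0.817, -0.577, -0.0]
ft_force: [-1.5, -0.5, 0.4]
opening: 0.007
```

Call:
{"method": "jog_arm", "body": {
  "steps": [
    [[0,-1,0,0,255],[0,-1.5,0,0,255],[0,-1.5,0,0,255],[0,-1.5,0,0,255]]
  ]
}}

```text
clock: 5.15
ee_pos: [0.5419, -0.0017, 0.0455]
eef_rot: [0.0, 0.817, -0.577, -0.0]
ft_force: [-2.8, -1.3, 1.0]
opening: 0.005
```

Run:
```python
from h import *
a=snap('scene','sc1');im=cv2.imread('pics/sc1.png')
cv2.imwrite('pics/c4.png',cv2.resize(im[190:320,270:430],None,fx=4.6,fy=4.6,interpolation=cv2.INTER_CUBIC))
```

```text
(no output)
```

View pics/c4.png

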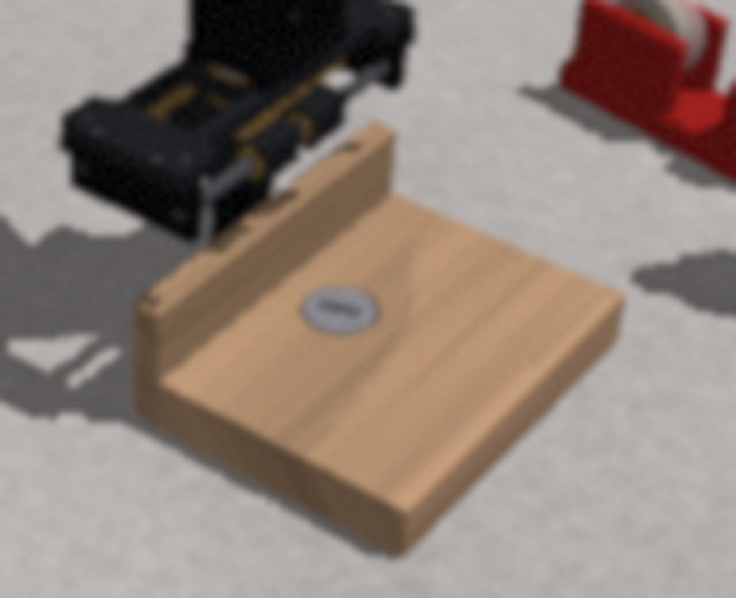

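The panel sits closed against the buffers at about 3 N of push, with the slot visible at (340,308). Back off, rise and go above the driver.

Call:
{"method": "jog_arm", "body": {
  "steps": [
    [[0,12,0,0,255],[0,35,0,0,255],[0,45,-40,0,200],[0,45,-80,0,100],[0,45,-120,0,0],[0,45,-160,0,0],[0,45,-195,0,0],[0,45,-195,0,0]]
  ]
}}

```text
clock: 5.87
ee_pos: [0.5045, -0.0174, 0.2498]
eef_rot: [-0.004, 0.817, -0.576, 0.007]
ft_force: [1.1, 0.5, 1.3]
opening: 0.378
```

Run:
```python
from h import *
print(rel([.5116-.0,-.3007,.24],39.5), tool()[0], manip.get_state()['joint_positions'])
```

```text
(array([269.2,  88.5,  10.6]), np.float64(-70.41), np.float64(70.08718392069906)) [ 0.50450468 -0.01737824  0.24982739] [-1.91169601e-01 -9.67130702e-02  1.82251634e+00  6.00166273e-04
  1.39989937e+00  1.03761560e+00]
```

Call:
{"method": "jog_arm", "body": {
  "steps": [
    [[30,10,5,7,0],[60,20,10,14,0],[90,30,10,21,0],[120,40,10,28,0],[150,50,10,35,0],[180,60,10,42,0],[210,70,10,49,0],[240,79,10,56,0],[260,86,10,63,0],[269,88,10,70,0],[269,88,10,70,0],[269,88,10,70,0]]
  ]
}}

```text
clock: 6.87
ee_pos: [0.507, -0.2999, 0.2301]
eef_rot: [0.0, -0.34, 0.94, 0.0]
ft_force: [0.3, -0.3, -0.9]
opening: 0.994
```

Run:
```python
from h import *
a=snap('wrist','w0'); print(tool(), proj(a,[.5116,-.3007,.137]),proj(a,[.514,-.3037,.062]))
```

```text
(array([ 0.50706759, -0.29912537,  0.23015573]), array([[-7.68269784e-01, -6.40126172e-01,  1.52446334e-04],
       [-6.40125939e-01,  7.68269672e-01,  7.02118252e-04],
       [-5.66564164e-04,  4.41831385e-04, -9.99999742e-01]])) [316.7299353  239.73570985] [317.79553527 208.79040411]
```

View pics/w0.png

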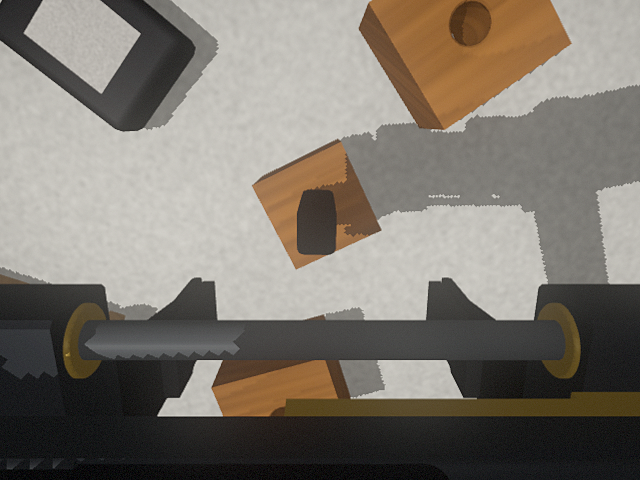

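Wrist view: the handle's top face spans columns 297–336 and rows about 205–254, square to the jaws, in the small block.

Run:
```python
from h import *
a=load('w0');im=a['pixels'][:,:,::-1]
d=(im.max(2)<75).astype(np.uint8);d[:150]=0;d[262:]=0;d[:,:280]=0;d[:,350:]=0
for r in range(186,258,4):
    x=np.nonzero(d[r])[0]
    if len(x):print(r,x.min(),x.max(),im[r,316])
P=[plane(a,*p,.137) for p in((296.5,254.5),(336.5,254.5))];m=(P[0]+P[1])/2;dd=(P[1]-P[0]);print(P,np.linalg.norm(dd),np.degrees(np.arctan2(dd[1],dd[0])))
dn=plane(a,316.5,205,.137)-m; dn/=np.linalg.norm(dn); c=m+.015*dn;print('handle',c,proj(a,c))
k=[plane(a,*p,.062) for p in((253,185),(341,140),(381,230),(297,268))];print('block',k,np.mean(k,0))
c[2]=.0885;print(rel(c))
```

```text
190 307 328 [51 58 68]
194 303 332 [44 53 61]
198 301 333 [44 51 60]
202 300 333 [46 52 63]
206 299 334 [45 50 59]
210 298 335 [43 49 61]
214 297 335 [47 54 62]
218 297 335 [55 61 68]
222 297 335 [51 56 64]
226 297 335 [51 57 65]
230 297 335 [49 52 61]
234 297 335 [52 58 67]
238 297 334 [58 65 71]
242 297 334 [57 62 66]
246 298 334 [55 60 67]
250 298 333 [56 63 66]
254 322 327 [66 79 98]
[array([ 0.51512708, -0.2856787 ,  0.137     ]), array([ 0.49644059, -0.30119217,  0.137     ])] 0.024286880333102237 -140.30065054784072
handle [ 0.51533163 -0.30500434  0.137     ] [316.50002912 230.55808498]
block [array([ 0.56345536, -0.28648178,  0.062     ]), array([ 0.53371674, -0.35439381,  0.062     ]), array([ 0.46538201, -0.32219857,  0.062     ]), array([ 0.49611462, -0.25599481,  0.062     ])] [ 0.51466718 -0.30476724  0.062     ]
(array([ -2.5,  -9.9, 141.7]), np.float64(-140.2), None)
```

Call:
{"method": "jog_arm", "body": {
  "steps": [
    [[-2,-10,0,0,0],[-2,-10,30,0,0],[-2,-10,60,0,0],[-2,-10,90,0,0],[-2,-10,120,0,0],[-2,-10,141,0,0],[-2,-10,141,0,0],[-2,-10,141,0,0],[-2,-10,141,0,0]]
  ]
}}

```text
clock: 7.67
ee_pos: [0.516, -0.3061, 0.0914]
eef_rot: [0.001, -0.34, 0.941, -0.001]
ft_force: [-0.7, 0.0, -1.3]
opening: 1.002
```

Call:
{"method": "jog_arm", "body": {
  "steps": [
    [[0,0,0,0,255],[0,0,0,0,255],[0,0,0,0,255],[0,0,0,0,255],[0,0,0,0,255],[0,0,0,0,255],[0,0,0,0,255],[0,0,0,0,255],[0,0,0,0,255]]
  ],
  "force": 25
}}

```text
clock: 8.42
ee_pos: [0.5148, -0.3061, 0.0894]
eef_rot: [-0.0, -0.339, 0.941, 0.0]
ft_force: [-0.6, -0.1, 0.2]
opening: 0.402
```

Call:
{"method": "jog_arm", "body": {
  "steps": [
    [[0,0,0,0,255],[0,0,0,0,255],[0,0,0,0,255],[0,0,0,0,255],[0,0,0,0,255],[0,0,0,0,255]]
  ]
}}

```text
clock: 8.92
ee_pos: [0.5148, -0.3061, 0.0895]
eef_rot: [-0.0, -0.339, 0.941, 0.0]
ft_force: [0.1, -0.0, -1.1]
opening: 0.273
```

Call:
{"method": "jog_arm", "body": {
  "steps": [
    [[0,0,-20,0,255],[0,0,-50,0,255],[0,0,-85,0,255],[0,0,-100,0,255],[0,0,-100,0,255],[0,0,-100,0,255]]
  ],
  "force": 45
}}

```text
clock: 9.42
ee_pos: [0.5153, -0.3065, 0.1905]
eef_rot: [0.001, -0.339, 0.941, -0.001]
ft_force: [-0.8, -0.4, -2.3]
opening: 0.274
```

Run:
```python
from h import *
st=manip.get_state();print(st['opening'],st['ft_force'],st['joint_positions'])
a=load('w0');e=np.array([.50707,-.29913,.23016]);print('tip px in wrist',proj(a,e+[0,0,-.0825]),proj(a,e+[0,0,-.03]),-a['view'][:3,:3].T@a['view'][:3,3]-e)
print(rel([.5988,.0202,.1895],-51.0))
```

```text
0.2739308317286797 [-0.81124379 -0.43654108 -2.33548143] [-6.68082279e-01  1.89078660e-01  1.63937162e+00 -1.09094998e-04
  1.31088956e+00  1.78268282e+00]
tip px in wrist [320.84483327 251.47706891] [320.75190124 285.02700908] [ 0.04628974 -0.05608416  0.15359018]
(array([-272.6,  198.6,    0.6]), np.float64(-140.42), np.float64(-89.4168735150987))
```

Call:
{"method": "jog_arm", "body": {
  "steps": [
    [[-20,15,0,-7,255],[-42,30,0,-14,255],[-64,46,0,-21,255],[-86,62,0,-28,255],[-108,78,0,-35,255],[-130,95,0,-42,255],[-152,111,0,-49,255],[-174,127,0,-56,255],[-196,143,0,-63,255],[-218,159,0,-70,255],[-240,175,0,-77,255],[-258,188,0,-84,255],[-270,197,0,-89.4,255],[-272.5,198.5,0,-89.4,255],[-272.5,198.5,0,-89.4,255],[-272.5,198.5,0,-89.4,255]]
  ]
}}

```text
clock: 10.75
ee_pos: [0.5975, 0.02, 0.188]
eef_rot: [0.001, 0.902, -0.432, -0.001]
ft_force: [0.1, -0.6, -0.4]
opening: 0.276
```

Call:
{"method": "jog_arm", "body": {
  "steps": [
    [[0,0,20,0,255],[0,0,40,0,255],[0,0,53,0,255],[0,0,55,0,255],[0,0,55,0,255],[0,0,55,0,255]]
  ]
}}

```text
clock: 11.25
ee_pos: [0.5987, 0.0199, 0.1351]
eef_rot: [-0.0, 0.902, -0.431, 0.0]
ft_force: [0.7, 0.3, -1.0]
opening: 0.274
```

Run:
```python
from h import *
a=snap('wrist','w1'); e,R=tool();print(e,R[:,0],proj(a,e+R@[0,0,.0825]),proj(a,[.5988,.0202,.03]),manip.get_state()['ft_force'])
im=cv2.imread('pics/w1.png');cv2.imwrite('pics/w1c.png',cv2.resize(im[140:340,220:420],None,fx=3,fy=3,interpolation=cv2.INTER_CUBIC))
```

```text
[0.59916708 0.02002377 0.13577005] [ 0.62834728 -0.77793187  0.00130333] [321.26600797 249.88384528] [320.47419037 239.56307871] [-0.57200269 -0.00593416 -1.30429549]
```

View pics/w1c.png

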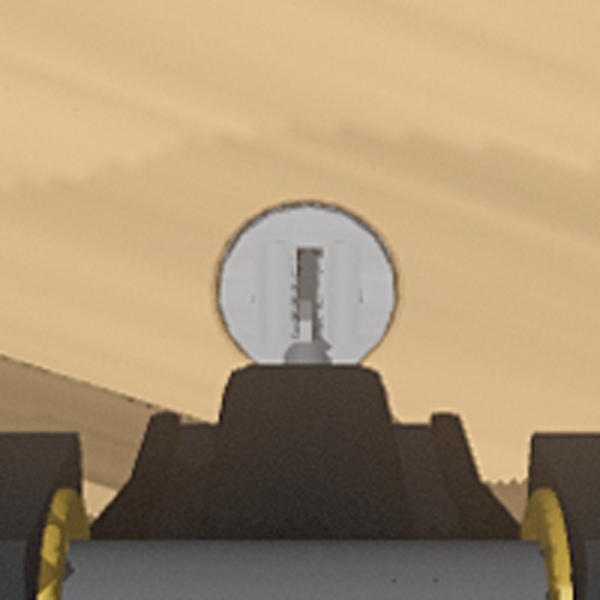

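Crop: disc centre about (308,287) and slot upright at column ~309, so the yaw matches; blade near column 306. Fit the disc's rim for the small correction.

Run:
```python
from h import *
a=load('w1');im=a['pixels'][:,:,::-1].copy();g=cv2.cvtColor(im,cv2.COLOR_BGR2HSV)
m=((g[...,1]<45)&(g[...,2]>120)).astype(np.uint8);m[:200]=0;m[262:]=0;m[:,:285]=0;m[:,360:]=0
cs,_=cv2.findContours(m,cv2.RETR_EXTERNAL,cv2.CHAIN_APPROX_NONE);k=max(cs,key=cv2.contourArea).reshape(-1,2)
W=np.array([plane(a,*p,.03) for p in k if p[1]<255])[:,:2]
A=np.c_[2*W,np.ones(len(W))];s=np.linalg.lstsq(A,(W**2).sum(1),rcond=None)[0];print('cam',s[:2],np.sqrt(s[2]+s[0]**2+s[1]**2))
e,R=tool();print('shift tool mm',R.T@np.array([s[0]-e[0],s[1]-e[1],0])*1000)
# slot columns
for r in range(222,246,4): print(r,im[r,308:338].mean(1).astype(int))
x=[plane(a,323,223,.03),plane(a,323,245,.03)];d=x[0]-x[1];print(np.degrees(np.arctan2(d[1],d[0])),[R.T@(q-e)*1000 for q in x])
```

```text
cam [0.6011022  0.02111107] 0.017828116866765466
shift tool mm [ 0.3700852  -2.18859467  0.00327199]
222 [179 182 183 184 183 181 179 178 179 180 175 145 148 148 147 148 149 153
 155 164 185 180 177 179 182 184 183 183 180 178]
226 [178 180 183 183 182 180 177 178 171 170 173  75 107 109 109 109 109 120
 159 182 184 178 176 177 179 183 183 180 180 178]
230 [177 180 184 183 181 181 179 177 172 159 176  74 104 113 108 110 108 120
 146 157 183 177 175 179 180 183 182 181 179 177]
234 [178 182 183 183 181 178 180 178 174 161 158 102 107 109 108 109 107 115
 154 187 182 177 176 178 182 182 182 180 180 177]
238 [176 181 181 182 180 179 177 179 173 159 158 101 105 108 108 106 106 124
 167 172 181 178 174 178 180 182 184 179 178 178]
242 [178 178 182 182 179 179 179 177 179 173 147 109 138 133 136 129 103 102
 124 163 183 177 175 178 180 182 181 181 180 178]
38.93964463114134 [array([  1.08604522, -10.42207304, 105.78492448]), array([  1.08887   ,   3.88491402, 105.76669205])]
```

Run:
```python
from h import *
im=cv2.imread('pics/w1.png');cv2.imwrite('pics/w1d.png',cv2.resize(im[208:266,290:356],None,fx=10,fy=10,interpolation=cv2.INTER_NEAREST))
a=load('w1');e,R=tool()
for y in(-8,-6,-4,0): print(y,[proj(a,e+R@[x/1000,y/1000,.0825]).round(1) for x in(-1.2,1.2)],[proj(a,e+R@[x/1000,y/1000,.0695]).round(1) for x in(-1.2,1.2)])
```

```text
-8 [array([319.2, 236.5]), array([323.3, 236.5])] [array([319. , 242.8]), array([323.5, 242.8])]
-6 [array([319.2, 239.9]), array([323.3, 239.9])] [array([319. , 246.3]), array([323.5, 246.3])]
-4 [array([319.2, 243.2]), array([323.3, 243.2])] [array([319.1, 249.8]), array([323.5, 249.8])]
0 [array([319.2, 249.9]), array([323.3, 249.9])] [array([319.1, 256.8]), array([323.4, 256.8])]
```

View pics/w1d.png

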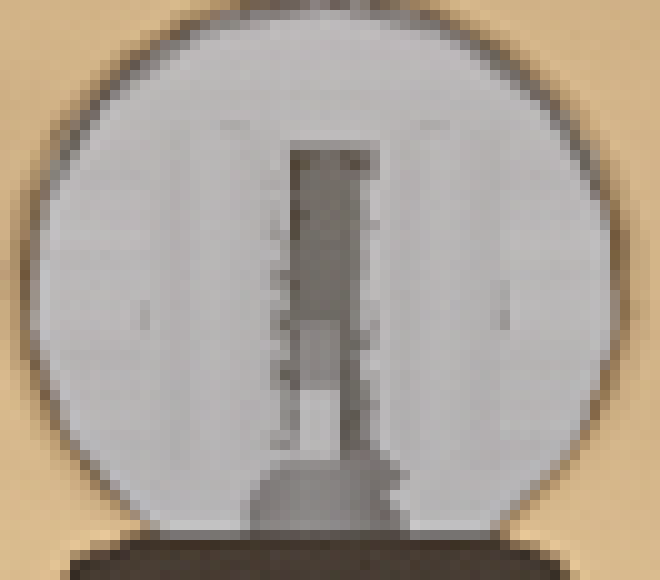

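Blade's lower corner at row ~240 puts the tip about 2 mm off along the slot; the slot centre is about 3.5 mm further on along tool −y. Correct and go down gently.

Call:
{"method": "jog_arm", "body": {
  "steps": [
    [[0.5,-3.5,0,0,255],[0.5,-3.5,8,0,255],[0.5,-3.5,15,0,255],[0.5,-3.5,18,0,255],[0.5,-3.5,19,0,255],[0.5,-3.5,19,0,255],[0.5,-3.5,19,0,255]]
  ]
}}

```text
clock: 11.88
ee_pos: [0.6013, 0.0224, 0.1153]
eef_rot: [0.0, 0.903, -0.431, -0.0]
ft_force: [0.4, -0.2, -1.7]
opening: 0.276
```

Call:
{"method": "jog_arm", "body": {
  "steps": [
    [[0,0,1,0,255],[0,0,2,0,255],[0,0,3,0,255],[0,0,3,0,255]]
  ]
}}

```text
clock: 12.22
ee_pos: [0.6013, 0.0223, 0.1124]
eef_rot: [0.0, 0.903, -0.431, -0.0]
ft_force: [-0.5, -0.4, -0.8]
opening: 0.27
```

Call:
{"method": "jog_arm", "body": {
  "steps": [
    [[0,0,0.7,0,255],[0,0,1.4,0,255],[0,0,1.5,0,255],[0,0,1.5,0,255]]
  ]
}}

```text
clock: 12.55
ee_pos: [0.6013, 0.0223, 0.111]
eef_rot: [0.0, 0.903, -0.431, -0.0]
ft_force: [0.3, -0.3, -0.9]
opening: 0.267
```

Call:
{"method": "jog_arm", "body": {
  "steps": [
    [[0,0,0.7,0,255],[0,0,1.4,0,255],[0,0,1.5,0,255],[0,0,1.5,0,255]]
  ]
}}

```text
clock: 12.88
ee_pos: [0.6013, 0.0223, 0.1094]
eef_rot: [0.0, 0.903, -0.431, -0.0]
ft_force: [-0.6, -0.3, -0.3]
opening: 0.271
```

Call:
{"method": "jog_arm", "body": {
  "steps": [
    [[0,0,0.7,0,255],[0,0,1.4,0,255],[0,0,1.5,0,255],[0,0,1.5,0,255]]
  ]
}}

```text
clock: 13.22
ee_pos: [0.6014, 0.0223, 0.1079]
eef_rot: [0.0, 0.903, -0.431, -0.0]
ft_force: [0.4, -0.4, -1.6]
opening: 0.274
```

The blade is about 4.5 mm deep with no contact force, so it is in the slot. Start turning clockwise in chunks, tracking the moment.

Call:
{"method": "jog_arm", "body": {
  "steps": [
    [[0.15,0,0,4,255],[0.3,0,0,8,255],[0.4,0.1,0,12,255],[0.55,0.1,0,16,255],[0.7,0.1,0,20,255],[0.7,0.1,0,20,255],[0.7,0.1,0,20,255]]
  ]
}}

```text
clock: 13.8
ee_pos: [0.6019, 0.0213, 0.1081]
eef_rot: [0.0, 0.815, -0.58, 0.0]
ft_force: [1.1, -1.6, -1.0]
opening: 0.272
```

```bash
cat > q.py <<'E'
from h import *
st=manip.get_state();e,R=tool(st);print(st['clock'],e,'yaw',np.degrees(np.arctan2(R[1,0],R[0,0])),'F',st['ft_force'].round(2),'M',st['torque'].round(3),'tau6',st['tau'][5].round(3),'op',st['opening'],'q',st['joint_positions'][5])
E
python3 q.py
```

```text
13.8 [0.60191489 0.02133084 0.10809526] yaw -70.89203863660279 F [ 1.06 -1.61 -0.96] M [-0.521 -0.123  0.043] tau6 0.285 op 0.2724575126511861 q 1.1425106140800168
```

Call:
{"method": "jog_arm", "body": {
  "steps": [
    [[0.3,0,0,4,255],[0.5,0,0,8,255],[0.7,0.1,0,12,255],[0.9,0.1,0,16,255],[1.2,0.2,0,20,255],[1.2,0.2,0,20,255],[1.2,0.2,0,20,255]]
  ]
}}

```text
clock: 14.38
ee_pos: [0.602, 0.0204, 0.1081]
eef_rot: [0.0, -0.702, 0.712, -0.0]
ft_force: [-0.2, -1.3, -1.1]
opening: 0.277
```

```bash
python3 q.py
```

```text
14.3833 [0.60200796 0.02044757 0.10806012] yaw -90.82156373644084 F [-0.18 -1.34 -1.06] M [-0.239 -0.068  0.006] tau6 0.264 op 0.27676512234795103 q 1.4883161125900766
```

Call:
{"method": "jog_arm", "body": {
  "steps": [
    [[0.3,0,0,4,255],[0.5,0,0,8,255],[0.7,0.1,0,12,255],[0.9,0.1,0,16,255],[1.2,0.2,0,20,255],[1.2,0.2,0,20,255],[1.2,0.2,0,20,255]]
  ]
}}

```text
clock: 14.97
ee_pos: [0.6018, 0.0196, 0.1081]
eef_rot: [0.0, -0.568, 0.823, 0.0]
ft_force: [1.2, 0.6, -1.1]
opening: 0.271
```

```bash
python3 q.py
```

```text
14.9667 [0.60184096 0.01956653 0.10808942] yaw -110.78609541192695 F [ 1.21  0.6  -1.1 ] M [ 0.106 -0.207  0.032] tau6 0.253 op 0.27099769863096584 q 1.8347979445544704
```

Call:
{"method": "jog_arm", "body": {
  "steps": [
    [[0.2,0,0,4,255],[0.4,0,0,8,255],[0.6,0.1,0,12,255],[0.6,0.1,0,12,255],[0.6,0.1,0,12,255]]
  ]
}}

```text
clock: 15.38
ee_pos: [0.6016, 0.0191, 0.1081]
eef_rot: [0.0, -0.479, 0.878, 0.0]
ft_force: [1.4, 0.7, -2.5]
opening: 0.275
```

```bash
python3 q.py
```

```text
15.3833 [0.6016269  0.0190591  0.10810294] yaw -122.76878397631084 F [ 1.42  0.66 -2.5 ] M [ 0.234 -0.312  0.117] tau6 0.294 op 0.2746014620667625 q 2.042989888725781
```

Torque is rising (0.117 N m): the cam has caught the bolt head.

Call:
{"method": "jog_arm", "body": {
  "steps": [
    [[0.1,0,0,3,255],[0.3,0,0,6,255],[0.4,0,0,9,255],[0.4,0,0,9,255],[0.4,0,0,9,255]]
  ]
}}

```text
clock: 15.8
ee_pos: [0.6014, 0.0187, 0.1081]
eef_rot: [0.0, -0.408, 0.913, 0.0]
ft_force: [3.1, 1.7, -2.0]
opening: 0.274
```

```bash
python3 q.py
```

```text
15.8 [0.60142935 0.01873113 0.10810923] yaw -131.7859719853507 F [ 3.12  1.7  -1.97] M [ 0.418 -0.486  0.093] tau6 0.268 op 0.27425727664756305 q 2.1998231928392733
```

Call:
{"method": "jog_arm", "body": {
  "steps": [
    [[-0.1,0,0,3,255],[-0.2,0,0,6,255],[-0.3,-0.2,0,9,255],[-0.4,-0.3,0,12,255],[-0.4,-0.3,0,12,255],[-0.4,-0.3,0,12,255]]
  ]
}}

```text
clock: 16.3
ee_pos: [0.6014, 0.0186, 0.108]
eef_rot: [-0.0, -0.311, 0.951, 0.0]
ft_force: [-0.8, -0.3, -0.8]
opening: 0.273
```

```bash
python3 q.py
python3 - <<'E'
from h import *
snap('top','top2');a=snap('scene','sc2');im=cv2.imread('pics/sc2.png')
cv2.imwrite('pics/c5.png',cv2.resize(im[190:320,270:430],None,fx=4.6,fy=4.6,interpolation=cv2.INTER_CUBIC))
E
```

```text
16.3 [0.60135261 0.01857463 0.10801302] yaw -143.80744224210227 F [-0.78 -0.33 -0.78] M [0.155 0.185 0.073] tau6 0.231 op 0.2731709058212425 q 2.40988467316717
```

Call:
{"method": "jog_arm", "body": {
  "steps": [
    [[0,0,0,3,255],[0,0,0,3,255],[0,0,0,3,255]]
  ]
}}

```text
clock: 16.65
ee_pos: [0.6013, 0.0185, 0.1079]
eef_rot: [-0.0, -0.285, 0.959, 0.0]
ft_force: [-1.4, -0.1, 1.1]
opening: 0.272
```

```bash
python3 q.py
```

```text
16.65 [0.60132551 0.01850945 0.10794676] yaw -146.88010408994242 F [-1.39 -0.07  1.14] M [0.165 0.484 0.064] tau6 0.213 op 0.2721937765354892 q 2.46345645410522
```

Call:
{"method": "jog_arm", "body": {
  "steps": [
    [[0,0,0,-4,255],[0,0,0,-8,255],[0,0,0,-8,255],[0,0,-2,-8,255],[0,0,-5,-8,255],[0,0,-12,-8,255],[0,0,-30,-8,255],[0,0,-30,-8,255],[0,0,-30,-8,255]]
  ]
}}

```text
clock: 17.4
ee_pos: [0.6031, 0.0184, 0.1398]
eef_rot: [0.002, -0.35, 0.937, -0.001]
ft_force: [-0.3, 0.2, -1.0]
opening: 0.271
```

```bash
python3 q.py
python3 - <<'E'
from h import *
a=snap('wrist','w2');im=cv2.imread('pics/w2.png')
b=cv2.resize(im[140:300,200:440],None,fx=3.3,fy=3.3,interpolation=cv2.INTER_CUBIC);cv2.imwrite('pics/w2c.png',b)
E
```

```text
17.4 [0.60311247 0.01842509 0.13981607] yaw -139.03799444234946 F [-0.26  0.25 -1.04] M [0.135 0.013 0.019] tau6 0.005 op 0.2711141447084811 q 2.3265818043730313
```

View pics/w2c.png

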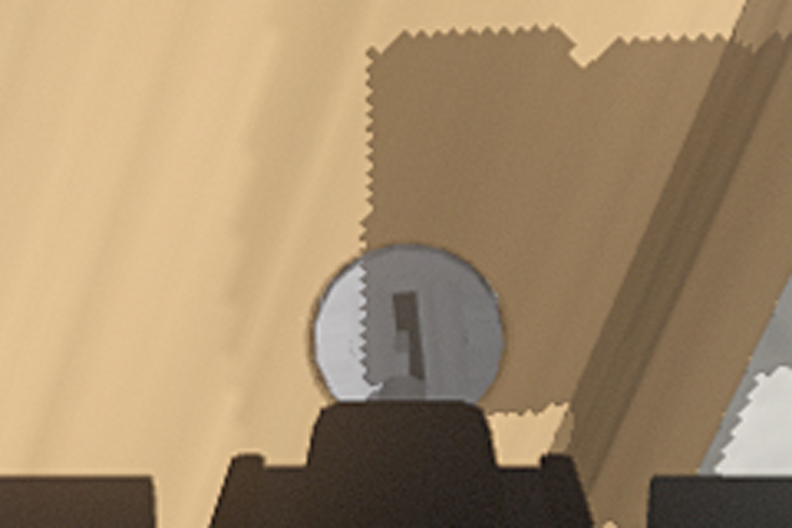

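Slot runs from about (405,293) to (418,378) in the crop, tilted a few degrees from the blade; no gap is visible at the panel's foot. Compute the slot angle and the gap from the panel's top position.

Run:
```python
from h import *
a=load('w2')
c=lambda x,y,z:plane(a,200+x/3.3,140+y/3.3,z)
def an(p,q):d=c(*p,.03)-c(*q,.03);return np.degrees(np.arctan2(d[1],d[0]))
for p,q in(((405,293),(418,378)),((393,293),(402,345)),((416,293),(424,378))):
    t=an(p,q);print('slot heading',t,'rel rad',np.radians((t-19.6+90)%180-90))
# board edge vs panel foot lines: (572,412?) line in image
for p,q in(((748,0),(555,470)),):
    t=an(p,q);print('edge heading',t)
print(rel([.5153,-.305,.19]))
```

```text
slot heading -40.57113121670926 rel rad -1.0501843543811182
slot heading -39.602320864852736 rel rad -1.033275423913817
slot heading -43.68026756524579 rel rad -1.1044490205565147
edge heading -68.68273378592019
(array([ 277.7, -187.3,  -51.5]), np.float64(-139.03), None)
```

Slot reads about 1.05–1.10 rad, borderline (the blade's play was larger than assumed). Re-enter, aligned, and add a little.

Call:
{"method": "jog_arm", "body": {
  "steps": [
    [[-0.2,0,0,-6,255],[-0.2,0,12,-6,255],[-0.2,0,20,-6,255],[-0.2,0,23,-6,255],[-0.2,0,24,-6,255],[-0.2,0,25,-6,255],[-0.2,0,25,-6,255]]
  ]
}}

```text
clock: 18.03
ee_pos: [0.6017, 0.0187, 0.1126]
eef_rot: [-0.0, -0.398, 0.917, 0.0]
ft_force: [-0.1, -0.5, -0.9]
opening: 0.273
```

Call:
{"method": "jog_arm", "body": {
  "steps": [
    [[0,0,1,0,255],[0,0,2,0,255],[0,0,3,0,255],[0,0,3,0,255]]
  ]
}}

```text
clock: 18.37
ee_pos: [0.6018, 0.0187, 0.11]
eef_rot: [0.0, -0.399, 0.917, -0.0]
ft_force: [0.0, -0.0, -0.9]
opening: 0.273
```

Call:
{"method": "jog_arm", "body": {
  "steps": [
    [[0,0,1,0,255],[0,0,2,0,255],[0,0,2,0,255],[0,0,2,0,255]]
  ]
}}

```text
clock: 18.7
ee_pos: [0.6018, 0.0187, 0.108]
eef_rot: [-0.0, -0.399, 0.917, 0.0]
ft_force: [-0.6, 0.2, -0.9]
opening: 0.276
```

```bash
python3 q.py
```

```text
18.7 [0.60180547 0.01869582 0.10795405] yaw -133.01553897616355 F [-0.58  0.18 -0.89] M [ 0.097 -0.002  0.024] tau6 0.0 op 0.2762395045772038 q 2.2216922666733727
```

Call:
{"method": "jog_arm", "body": {
  "steps": [
    [[0.1,0,0,4,255],[0.2,0,0,8,255],[0.4,0.1,0,12,255],[0.5,0.2,0,15,255],[0.6,0.2,0,18,255],[0.6,0.2,0,20,255],[0.6,0.2,0,20,255],[0.6,0.2,0,20,255]]
  ]
}}

```text
clock: 19.37
ee_pos: [0.6012, 0.0182, 0.108]
eef_rot: [-0.0, -0.234, 0.972, -0.0]
ft_force: [-1.1, -0.5, -0.9]
opening: 0.269
```

```bash
python3 q.py
```

```text
19.3667 [0.60120634 0.01822676 0.10804601] yaw -152.9480274283599 F [-1.09 -0.46 -0.89] M [-0.002  0.178  0.089] tau6 0.19 op 0.2694843005223532 q 2.5689959839316034
```

Call:
{"method": "jog_arm", "body": {
  "steps": [
    [[-0.2,0,0,-5,255],[-0.3,0,0,-10,255],[-0.3,0,0,-10,255],[-0.3,0,-2,-10,255],[-0.3,0,-5,-10,255],[-0.3,0,-12,-10,255],[-0.3,0,-30,-10,255],[-0.3,0,-60,-10,255],[-0.3,0,-80,-10,255],[-0.3,0,-80,-10,255]]
  ]
}}

```text
clock: 20.2
ee_pos: [0.605, 0.0183, 0.1947]
eef_rot: [0.005, -0.317, 0.948, -0.002]
ft_force: [2.2, -0.2, 0.4]
opening: 0.27
```

```bash
python3 q.py
python3 - <<'E'
from h import *
print(rel([.5148,-.3061,.1895],39.58))
snap('wrist','w3')
E
```

```text
20.2 [0.6050204  0.01825675 0.19471003] yaw -143.0656793673736 F [ 2.24 -0.23  0.39] M [ 0.095 -0.06  -0.033] tau6 -0.007 op 0.27030944587317085 q 2.3968805695623008
(array([ 267.1, -205. ,    4.6]), np.float64(-143.07), np.float64(-2.6456793673735888))
```

Call:
{"method": "jog_arm", "body": {
  "steps": [
    [[25,-20,-2,0.7,255],[55,-43,-2,1.3,255],[87,-68,-2,2,255],[119,-93,-2,-2.6,255],[150,-118,-2,-2.6,255],[182,-143,-2,-2.6,255],[212,-167,-2,-2.6,255],[240,-189,-2,-2.6,255],[258,-203,-2,-2.6,255],[264,-207.5,-2,-2.6,255],[264,-207.5,-2,-2.6,255],[264,-207.5,-2,-2.6,255],[264,-207.5,-2,-2.6,255]]
  ]
}}

```text
clock: 21.33
ee_pos: [0.5157, -0.3045, 0.1893]
eef_rot: [-0.0, -0.339, 0.941, 0.001]
ft_force: [-0.3, -0.4, -0.7]
opening: 0.274
```

```bash
python3 q.py
python3 - <<'E'
from h import *
print(rel([.5148,-.3061,.0900],39.58))
a=snap('top','top3');im=cv2.imread('pics/top3.png')
p=cv2.resize(im[165:275,220:345],None,fx=5,fy=5,interpolation=cv2.INTER_CUBIC)
cv2.imwrite('pics/c6.png',p)
E
```

```text
21.3333 [ 0.51567575 -0.30446007  0.1893268 ] yaw -140.3627802819294 F [-0.25 -0.36 -0.67] M [0.126 0.021 0.032] tau6 0.006 op 0.27358791289122864 q 1.7843067331166151
(array([ 1.8, -0.9, 99.3]), np.float64(-140.36), np.float64(0.057219718070598447))
```

View pics/c6.png

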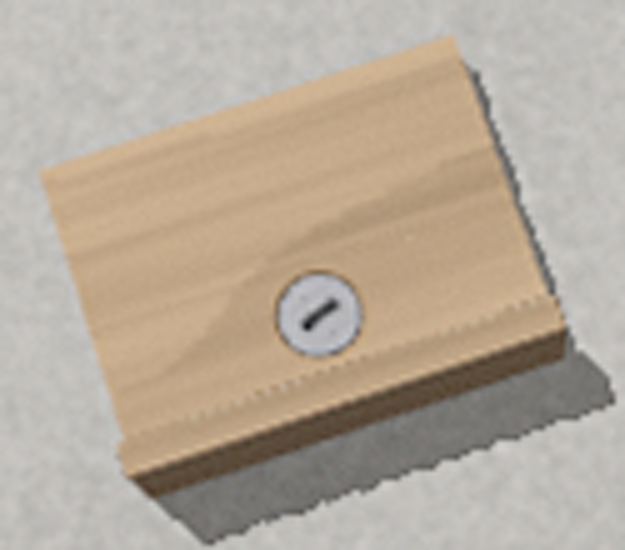

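Panel is flush with the board; slot from (303,328) to (338,302) in the crop. Now lower the driver into its block.

Call:
{"method": "jog_arm", "body": {
  "steps": [
    [[1.8,-0.9,0,0,255],[1.8,-0.9,10,0,255],[1.8,-0.9,30,0,255],[1.8,-0.9,50,0,255],[1.8,-0.9,70,0,255],[1.8,-0.9,88,0,255],[1.8,-0.9,95,0,255],[1.8,-0.9,98,0,255],[1.8,-0.9,98,0,255],[1.8,-0.9,98,0,255]]
  ]
}}

```text
clock: 22.22
ee_pos: [0.5154, -0.3082, 0.093]
eef_rot: [0.0, -0.339, 0.941, -0.001]
ft_force: [-0.2, -0.6, -1.3]
opening: 0.272
```

Call:
{"method": "jog_arm", "body": {
  "steps": [
    [[0,0,0.7,0,255],[0,0,1.2,0,255],[0,0,1.2,0,255],[0,0,1.2,0,255]]
  ]
}}

```text
clock: 22.55
ee_pos: [0.5151, -0.3082, 0.0915]
eef_rot: [0.0, -0.339, 0.941, -0.001]
ft_force: [-1.1, 0.5, -1.0]
opening: 0.274
```

```bash
python3 q.py
python3 - <<'E'
from h import *
s=load('top3');s0=load('top0')
A=lambda x,y,z:plane(s,220+(x-2)/5,165+(y-2)/5,z)
d=A(338,302,.03)-A(303,328,.03);t=np.degrees(np.arctan2(d[1],d[0]));print('slot rel rad',np.radians((t-19.6+90)%180-90))
u=np.array([np.cos(np.radians(19.6)),np.sin(np.radians(19.6)),0]);cam=A(319,314,.03)
print('outer face to cam mm (50 = home)',[(cam-A(*p,.07))@u*1000 for p in((131,477),(348,400),(565,327))],'start',[(cam-A(*p,.07))@u*1000 for p in((148,515),(578,372))])
E
```

```text
22.55 [ 0.51506574 -0.30822994  0.09151395] yaw -140.41851600222714 F [-1.06  0.49 -0.97] M [ 0.093  0.002 -0.036] tau6 0.0 op 0.27447256922723234 q 1.7802363995368546
slot rel rad -1.2434710911903617
outer face to cam mm (50 = home) [np.float64(51.46903192429718), np.float64(49.74325116722268), np.float64(49.6614645254759)] start [np.float64(69.37429566152674), np.float64(70.17277137815135)]
```

Call:
{"method": "jog_arm", "body": {
  "steps": [
    [[-0.6,0.9,0,0,255],[-1.1,1.8,0,0,255],[-1.1,1.8,0.7,0,255],[-1.1,1.8,1.4,0,255],[-1.1,1.8,1.8,0,255],[-1.1,1.8,1.8,0,255],[-1.1,1.8,1.8,0,255]]
  ]
}}

```text
clock: 23.13
ee_pos: [0.5145, -0.3058, 0.0895]
eef_rot: [0.0, -0.339, 0.941, -0.0]
ft_force: [-1.9, 1.8, 5.4]
opening: 0.269
```

```bash
python3 q.py
```

```text
23.1333 [ 0.51447741 -0.30582142  0.08945129] yaw -140.41451948896886 F [-1.86  1.78  5.41] M [0.46  0.382 0.046] tau6 0.001 op 0.2691601621238231 q 1.7826377838600467
```

It rests on the block. Let go, then rise.

Call:
{"method": "jog_arm", "body": {
  "steps": [
    [[0,0,-0.3,0,200],[0,0,-0.3,0,100],[0,0,-0.3,0,0],[0,0,-0.3,0,0],[0,0,-0.3,0,0],[0,0,-0.3,0,0],[0,0,-0.3,0,0],[0,0,-0.3,0,0],[0,0,-0.3,0,0],[0,0,-0.3,0,0],[0,0,-0.3,0,0],[0,0,-0.3,0,0]]
  ]
}}

```text
clock: 24.13
ee_pos: [0.5144, -0.3058, 0.0894]
eef_rot: [0.0, -0.339, 0.941, -0.0]
ft_force: [-0.1, -0.1, -0.4]
opening: 0.977
```

Call:
{"method": "jog_arm", "body": {
  "steps": [
    [[0,0,-10,0,0],[0,0,-30,0,0],[0,0,-60,0,0],[0,0,-95,0,0],[0,0,-130,0,0],[0,0,-150,0,0],[0,0,-150,0,0],[0,0,-150,0,0],[0,0,-150,0,0]]
  ]
}}

```text
clock: 24.88
ee_pos: [0.514, -0.3055, 0.2388]
eef_rot: [-0.0, -0.339, 0.941, 0.0]
ft_force: [-0.4, 0.6, -0.3]
opening: 0.998
```

Run:
```python
from h import *
snap('scene','sc3');snap('top','top4')
im=cv2.imread('pics/sc3.png');cv2.imwrite('pics/c7.png',cv2.resize(im[170:410,60:480],None,fx=1.9,fy=1.9,interpolation=cv2.INTER_CUBIC))
```

```text
(no output)
```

View pics/c7.png

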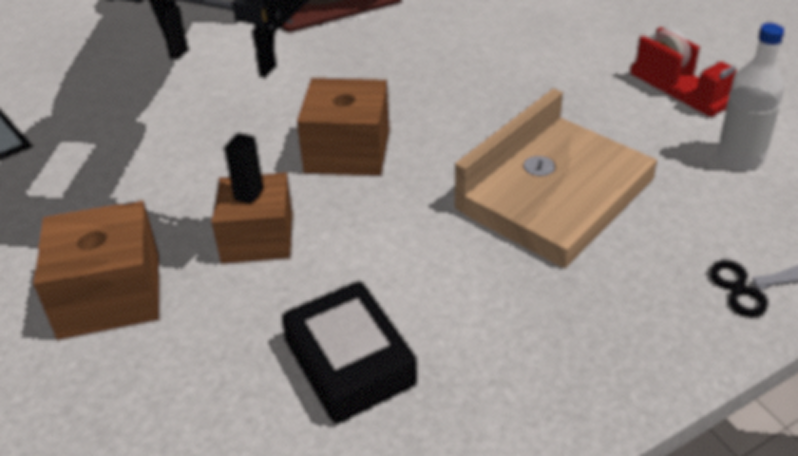

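The driver stands in its block (crop (245,170)), the panel is closed, and the bystanders look undisturbed. Handing in.

```bash
python3 -c "
from cell import manip; print(manip.hand_in())"
```

```text
the job is handed in; nothing more can be done
None
```

The job is handed in, at about 25 s on the robot's clock. The end panel is home against the board, held by the cam. The screwdriver is back in its block and released, with the gripper raised clear.

- **Panel push:** I stopped at about 3 N against the buffers.
- **Cam:** The blade went into the slot with no contact force I could tell from sensor noise. Readings between moves peaked at about 0.12 N m and a few newtons sideways. After the first turn the slot read 1.03–1.10 rad, which was borderline. I put the blade back in, turned a little further, and never felt the hard stop.
- **Last checks:** The top view gave the slot at 1.24 rad clockwise. The panel's outer face was 49.7–51.5 mm from the cam axis, where home is 50 mm. Those readings are good to about 2 mm, so any small remaining gap was judged only by eye; I saw none.
- **Screwdriver:** It met the block with about 6 N when set down, and the last picture shows it standing upright in its hole.
- **Bystanders:** The arm went nowhere near the bottle, dispenser or parcel, and in the last picture they look unmoved. I did not measure that.

The camera estimates of the cam centre disagreed by about 2 mm between the top and wrist views, so I placed the blade from the wrist view and by feel.

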